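Find the socket that fits and tighten the mould press

ROBOT

A 6-joint arm with a two-finger parallel gripper is mounted at the origin on the work surface. World frame = base frame: x ahead of the robot, y to its left, z up, the work surface at z = 0. Lengths are in mm, angles in rad, forces in N, time in s.
With the tool pointing down it reaches from about 275 to 750 mm from the base axis. Payload 10.2 kg.
Tool frame: the origin (TCP) lies between the finger pads; the fingertips stand 11 mm ahead of it and the grasp point (between the pads) lies 8 mm behind it (ctrl.tip_extent is the distance from the TCP to the fingertips, in mm); z points along the fingers, y is the direction in which the jaws open and shut (so a half turn about z gives the same grasp; the last joint's range is limited). The gripper opens to 85 mm and grips with 20 to 120 N. Pads are 22 mm wide; open, the fingers measure 114 mm over their backs; the gripper's body (76 mm by 85 mm) begins 54 mm behind the grasp point. The pads swing forward as they close: fully open they stand 13 mm farther back than shut.
Start: joints at [1.104, 0.313, 1.498, -0, 1.331, -0.223], TCP at [126.743, 509.477, 242.294] pointing down, gripper open.
Joint ranges: [-2.94, 2.94], [-0.97, 2.17], [0.19, 2.56], [-1.23, 4.37], [0.02, 3.11], [-2.88, 2.88]. Speed limits (rad/s): [2.39, 2.39, 3.01, 3.14, 3.14, 3.14].

INTERFACE

Orientations are given as a unit quaternion [w, x, y, z].
In Python, from rig import ctrl gives the robot as it stands.
- The arm moves only by the tool apply_moves, never from a script. Its argument "commands" is a list of rows, each a list of 5 numbers: the finger opening in cm, from 0 to 8.54, then the shift along the tool's x, y, z in cm, then the turn about the tool's z in rad. In form: [[jaw, dx, dy, dz, roll], ...]. A call has 1 to 12 rows; each row shifts and turns the commanded pose from where the row before left it, along the tool's axes as they then stand; what a row does not reach is not made up. A row lasts 1/12 s, in which the tool goes at most 41.7 mm and 7.16 degrees, less where a joint would pass 70% of its speed; a pose out of reach is approached as far as the arm can. A call with a gripper value outside its range is refused whole. The fingers move at their own pace and stop on an object; "squeeze" is the grip in N (left out, the last holds). Time passes only in rows, so rows that do not move let the fingers close. It gives the time, the measured TCP pose, the force and the opening at its end, in the units of the state.
- ctrl.sense(): the state, without advancing time (a new reading comes with each control period).
- ctrl.capture(name): name is "scene" or "top" or "wrist"; returns the picture (400x640x3 uint8, red, green, blue); there is no depth.
- ctrl.camera_info(name): a dict with "fov_y" (degrees; the focal length in pixels is half the picture's height over the tangent of half this angle, whatever the lens; pixels are square), "cx", "cy" (the principal point, pixels), "camera_from_world" (4x4, takes a point from world to camera coordinates). Camera axes: x right, y down, z forward; pixel columns grow to the right and rows downward; lengths in mm; the calibration is good to about 2 mm. A picture is of the moment at which its call begins: read the wrist's pose just before it. camera_info takes no time and is no camera call; for the wrist camera it gives the pose at the moment of the call.
- ctrl.finish_job(): hands the job in, once; it reports no verdict.
The state is a dict: "time_s": time; "joints": joint angles; "dq": joint speeds; "tau": joint torques, N m; "eef_pos": TCP position; "ee_rot": TCP orientation; "force": force on the tool from outside, world axes, zero at the start; "wrist_torque": the same for the moment, N m; "grip_width": opening from 0.0 (shut) to 1.0 (fully open).
Only numpy, scipy, OpenCV 4.12 (cv2) and the standard library are available. Lean on these libraries where they do the work, as an engineer would, in place of code of your own. Each camera call takes 0.05 s, during which the arm holds its last target.

TASK

Tighten the brass nut of the mould press that stands on the red mat: try the three sockets until you have the one that really fits (right down on the plate and turning the nut, not slipping round it), and turn the nut with it about an eighth of a turn clockwise as seen from above. Finish while still gripping that socket, upright and fully down over the nut; the sockets that do not fit end standing upright on the bench. Turn the nut only with the socket, not with the fingers, leave the other two presses alone and do not push the other things about.

Things in the scene. Friction and masses are not known exactly. Their poses are not given: they have to be found in the camera images.
- mat_centre (a point): centre of the red mat (230 x 260 mm, lying flat) on the bench; the mat does not move
- press_a: mould press fixed to the bench; one of three, alike but for the nut. Base 90 (x) x 110 (y) x 15 mm, blue and green mould, dark steel top plate 85 x 105 mm with its face 65 mm up; two guide pins at y = +-43 mm end 71 mm up. Origin: centre of the underside, z up. Which press is on the red mat (within 60 mm of its centre) varies; the others stand to its left and right.
- press_b: mould press fixed to the bench; one of three, alike but for the nut. Base 90 (x) x 110 (y) x 15 mm, blue and green mould, dark steel top plate 85 x 105 mm with its face 65 mm up; two guide pins at y = +-43 mm end 71 mm up. Origin: centre of the underside, z up. Which press is on the red mat (within 60 mm of its centre) varies; the others stand to its left and right.
- press_c: mould press fixed to the bench; one of three, alike but for the nut. Base 90 (x) x 110 (y) x 15 mm, blue and green mould, dark steel top plate 85 x 105 mm with its face 65 mm up; two guide pins at y = +-43 mm end 71 mm up. Origin: centre of the underside, z up. Which press is on the red mat (within 60 mm of its centre) varies; the others stand to its left and right.
- seat_a (a point): middle of the top plate of press_a, at the foot of its brass cap nut, on the nut's axis; axes as the press. Nut: hexagon 14 mm high, then a steep cone 8 to 18 mm high that ends in a 16 mm round flat and leads the socket in. 24, 30 or 36 mm across flats, another size on each press, which is not told. At joint 0 two flats face +x and -x.
- seat_b (a point): middle of the top plate of press_b, at the foot of its brass cap nut, on the nut's axis; axes as the press. Nut: hexagon 14 mm high, then a steep cone 8 to 18 mm high that ends in a 16 mm round flat and leads the socket in. 24, 30 or 36 mm across flats, another size on each press, which is not told. At joint 0 two flats face +x and -x.
- seat_c (a point): middle of the top plate of press_c, at the foot of its brass cap nut, on the nut's axis; axes as the press. Nut: hexagon 14 mm high, then a steep cone 8 to 18 mm high that ends in a 16 mm round flat and leads the socket in. 24, 30 or 36 mm across flats, another size on each press, which is not told. At joint 0 two flats face +x and -x.
- nut_a (a joint): turn of the cap nut on press_a, rad: 0 at start, grows clockwise from above (tightening). Friction 0.2 N m, stays where left. Its own socket turns it after up to 10 degrees of play and goes down to the plate; a bigger socket drops on too but slips round; a smaller one stops on the cone 14 mm or more above the plate.
- nut_b (a joint): turn of the cap nut on press_b, rad: 0 at start, grows clockwise from above (tightening). Friction 0.2 N m, stays where left. Its own socket turns it after up to 10 degrees of play and goes down to the plate; a bigger socket drops on too but slips round; a smaller one stops on the cone 14 mm or more above the plate.
- nut_c (a joint): turn of the cap nut on press_c, rad: 0 at start, grows clockwise from above (tightening). Friction 0.2 N m, stays where left. Its own socket turns it after up to 10 degrees of play and goes down to the plate; a bigger socket drops on too but slips round; a smaller one stops on the cone 14 mm or more above the plate.
- socket_24: loose steel socket for a 24 mm nut, red roof: hexagonal tube open below, 26 mm across flats inside, 34 outside, cavity 35 mm deep, roof 35 to 39 mm up. Origin: centre of the open underside, z up; two of the six flats face +x and -x. Starts upright on the bench beside the red mat; the three sockets' places vary.
- drive_24 (a point): centre of the top of socket_24's square drive adapter (red dot), 80 mm above the socket's underside. Grip here: dark steel, 24 x 24 mm, from 39 to 80 mm up, its sides facing the socket's x and y.
- socket_30: loose steel socket for a 30 mm nut, yellow roof: hexagonal tube open below, 32 mm across flats inside, 40 outside, cavity 35 mm deep, roof 35 to 39 mm up. Origin: centre of the open underside, z up; two of the six flats face +x and -x. Starts upright on the bench beside the red mat; the three sockets' places vary.
- drive_30 (a point): centre of the top of socket_30's square drive adapter (yellow dot), 80 mm above the socket's underside. Grip here: dark steel, 24 x 24 mm, from 39 to 80 mm up, its sides facing the socket's x and y.
- socket_36: loose steel socket for a 36 mm nut, blue roof: hexagonal tube open below, 38 mm across flats inside, 46 outside, cavity 35 mm deep, roof 35 to 39 mm up. Origin: centre of the open underside, z up; two of the six flats face +x and -x. Starts upright on the bench beside the red mat; the three sockets' places vary.
- drive_36 (a point): centre of the top of socket_36's square drive adapter (blue dot), 80 mm above the socket's underside. Grip here: dark steel, 24 x 24 mm, from 39 to 80 mm up, its sides facing the socket's x and y.
- paint_purple: bystander: purple dropper bottle of paint, 26 mm across, 72 mm tall. Origin: centre of its underside.
- paint_orange: bystander: orange dropper bottle of paint, 26 mm across, 72 mm tall. Origin: centre of its underside.
- resin_jar: bystander: grey screw-top jar, 52 mm across, 60 mm tall. Origin: centre of its underside.
- mixing_cup: bystander: blue open cup, 60 mm across the rim, 55 mm tall. Origin: centre of its underside.
- figurine: bystander: purple miniature with raised arm and spear on a 40 mm round black base, 75 mm tall. Origin: centre of its underside.
- screwdriver: bystander: screwdriver lying flat, 170 mm long; x along the tool towards its tip. Origin: middle of the tool's length.
Mind the look-alikes: they are no part of the job. Leave any green or turquoise look-alike of the socket_24 alone. What is shaped like the press_c but orange or pink is not meant.

How it is judged:
By the outcome, as a careful person would: the job done as asked, in the order asked, and still so for the second after the job is handed in, while the arm keeps its last pose, push and grip.
It also fails if it takes over 72 s, if anything falls off the work surface, if the arm or the gripper's body presses on something with over 40 N, if the wrist force passes 120 N, or if a joint passes its speed limit or range.

## Working session

There is one attempt and no reset: what is moved stays moved. The work goes in short steps, Python scripts to look and compute and a tool call to move; the robot and the scene stay as the last step left them, time stands still between calls to the robot, and variables do not carry over. Pictures are saved under pics/ and viewed, and the job is handed in when it is done.

Besides the shell and the picture viewer there is one more tool, called after "Emit:" as name(argument=value, ...) on one line, values as JSON. apply_moves: Moves the arm, as the interface text tells. Its arguments: {"type":"object","properties":{"commands":{"type":"array"},"squeeze":{"type":"number"}},"required":["commands"]}

```bash
mkdir -p pics; ls; python3 - <<'E'
from rig import ctrl
import cv2
for n in ("scene","top","wrist"):
    i=ctrl.camera_info(n); print(n,i)
    cv2.imwrite(f"pics/a_{n}.png",cv2.cvtColor(ctrl.capture(n),cv2.COLOR_RGB2BGR))
print(ctrl.sense(),ctrl.tip_extent)
E
```

```text
pics
scene {'fov_y': 57.846795680967624, 'cx': 319.01976667103406, 'cy': 199.5929549860116, 'camera_from_world': array([[ 5.92911132e-01,  8.05267393e-01, -9.02706343e-04,
        -3.14611730e+02],
       [ 4.34157544e-01, -3.20610010e-01, -8.41852985e-01,
        -1.44319558e+02],
       [-6.78206176e-01,  4.98752090e-01, -5.39706157e-01,
         1.48116434e+03],
       [ 0.00000000e+00,  0.00000000e+00,  0.00000000e+00,
         1.00000000e+00]])}
top {'fov_y': 44.81675507707074, 'cx': 318.423333657555, 'cy': 199.9029666163542, 'camera_from_world': array([[ 1.00786774e-02, -9.99932314e-01, -5.81270123e-03,
         3.30461395e+01],
       [-9.78167457e-01, -8.65228185e-03, -2.07638058e-01,
         5.20079502e+02],
       [ 2.07573711e-01,  7.77851218e-03, -9.78188453e-01,
         1.30829913e+03],
       [ 0.00000000e+00,  0.00000000e+00,  0.00000000e+00,
         1.00000000e+00]])}
wrist {'fov_y': 71.27421060855153, 'cx': 319.7462320542092, 'cy': 201.15475841827046, 'camera_from_world': array([[ 2.42906943e-01,  9.70046223e-01, -2.55769250e-03,
        -5.23513931e+02],
       [
[... 224 characters left out ...]
      1.00000000e+00]])}
{'time_s': 0.15, 'joints': array([ 1.10359874e+00,  3.13328609e-01,  1.49823553e+00, -2.24840270e-05,
        1.33095921e+00, -2.23415815e-01]), 'dq': array([ 0.00011989, -0.00078605, -0.00225322,  0.00104485, -0.00051652,
       -0.00095322]), 'tau': array([ 1.83624055e-03, -4.12361598e+01, -2.59801179e+01, -1.33021649e-04,
        3.09846459e-03, -3.06523498e-05]), 'eef_pos': array([126.67035894, 509.31928991, 241.87305187]), 'ee_rot': array([-1.47237883e-04,  1.21586612e-01,  9.92580717e-01, -4.41572111e-04]), 'force': array([-0.15375638,  0.0636083 ,  0.64340032]), 'wrist_torque': array([-0.01436675,  0.04743558,  0.02036596]), 'grip_width': 1.0018446341437} 11.0
```

View pics/a_top.png

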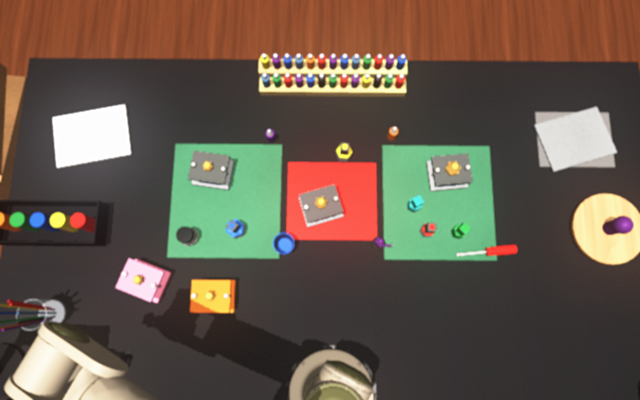

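View pics/a_scene.png

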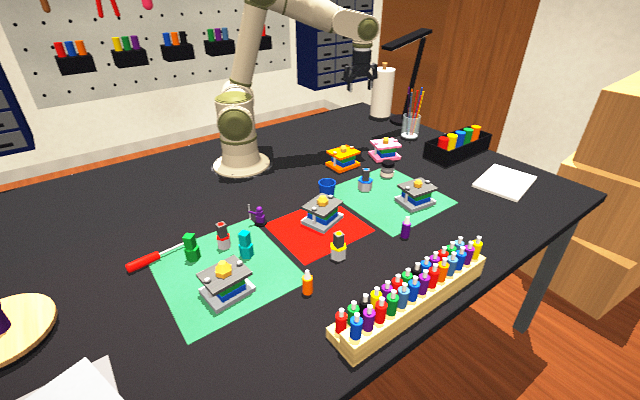

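View pics/a_wrist.png

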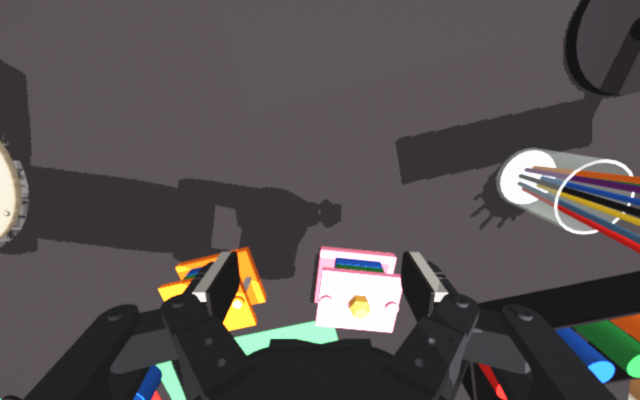

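Top view: centre press with its nut at (320,202), blue socket (235,229), yellow (344,151), red (429,229). The decoys are turquoise (416,203) and green (461,229). Next I'll zoom in and localise these.

```bash
cat > h.py <<'E'
import numpy as np, cv2
from rig import ctrl
def ray(n,u,v,z,info=None):
    i=info or ctrl.camera_info(n); M=i["camera_from_world"]; f=200/np.tan(np.radians(i["fov_y"]/2))
    d=np.array([(u-i["cx"])/f,(v-i["cy"])/f,1]); R=M[:3,:3]; c=-R.T@M[:3,3]; d=R.T@d
    return c+d*(z-c[2])/d[2]
def proj(n,p,info=None):
    i=info or ctrl.camera_info(n); M=i["camera_from_world"]; f=200/np.tan(np.radians(i["fov_y"]/2))
    q=M[:3,:3]@np.asarray(p,float)+M[:3,3]; return np.array([f*q[0]/q[2]+i["cx"],f*q[1]/q[2]+i["cy"]])
E
python3 - <<'E'
from h import *
im=cv2.imread("pics/a_top.png")
def crop(n,x,y,s,w=40):
    return cv2.resize(im[y-w//2:y+w//2,x-w//2:x+w//2],(390,290) if 0 else (290,290),interpolation=cv2.INTER_CUBIC)
cs=[crop(0,*p,0) for p in ((235,229),(344,151),(429,229))]
cs2=[crop(0,*p,0,60) for p in ((320,203),(212,168),(452,170))]
cv2.imwrite("pics/b.png",cv2.resize(np.vstack([np.hstack(cs),np.hstack(cs2)]),(800,533)))
for nm,p,z in (("press",(320,202),83),("L",(207.5,166.5),83),("R",(453,168),83),("blue",(235,229),39),("yel",(344,151),39),("red",(429,229),39),("mat",(332,201),0)):
    print(nm,ray("top",*p,z).round(1))
E
```

```text
press [507.9  33.4  83. ]
L [606.4 348.7  83. ]
R [ 607.9 -336.1   83. ]
blue [437.4 271.7  39. ]
yel [668.9 -34.7  39. ]
red [ 442.4 -272.8   39. ]
mat [528.4  -1.3   0. ]
```

View pics/b.png

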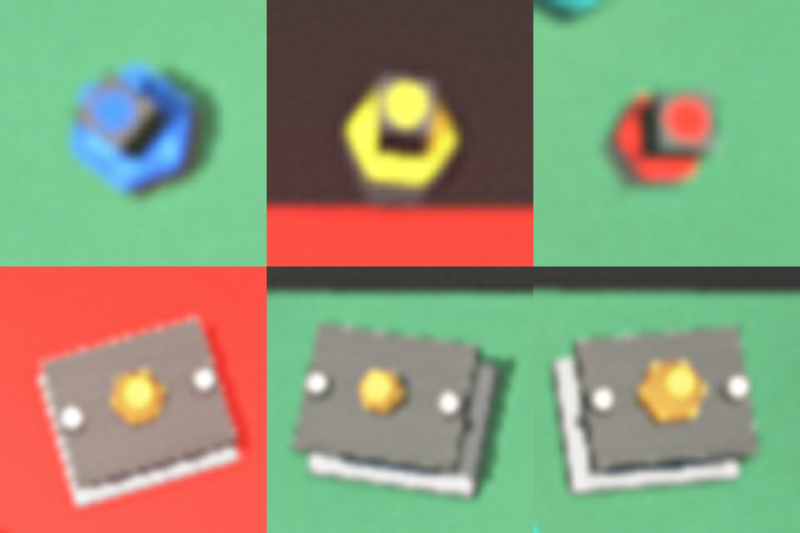

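Emit:
apply_moves(commands=[[8.5,-2.25,-1.58,0,0],[8.5,-2.25,-1.58,0,0],[8.5,-2.25,-1.58,0,0],[8.5,-2.25,-1.58,0,0],[8.5,-2.25,-1.58,0,0],[8.5,-2.25,-1.58,0,0],[8.5,-2.25,-1.58,0,0],[8.5,-2.25,-1.58,0,0],[8.5,-2.25,-1.58,0,0],[8.5,-2.25,-1.58,0,0],[8.5,-2.25,-1.58,0,0],[8.5,-2.25,-1.58,0,0]])

```text
time_s: 1.15
eef_pos: [343.6, 259.1, 242.3]
ee_rot: [-0.0, 0.122, 0.993, -0.0]
force: [0.6, -0.4, 0.3]
grip_width: 0.996
```

Emit:
apply_moves(commands=[[8.5,-2.25,-1.58,0,0],[8.5,-2.25,-1.58,0,0],[8.5,-2.25,-1.58,0,0],[8.5,-2.25,-1.58,0,0],[8.5,-2.25,-1.58,0,0],[8.5,-2.25,-1.58,0,0],[8.5,-2.25,-1.58,0,0],[8.5,-2.25,-1.58,0,0],[8.5,-2.25,-1.58,0,0],[8.5,-2.25,-1.58,0,0],[8.5,-2.25,-1.58,0,0],[8.5,-2.25,-1.58,0,0]])

```text
time_s: 2.15
eef_pos: [559.9, 10.0, 242.0]
ee_rot: [-0.0, 0.122, 0.993, 0.0]
force: [0.0, -0.3, 0.2]
grip_width: 0.994
```

Emit:
apply_moves(commands=[[8.5,0,0,0,-0.12],[8.5,0,0,0,-0.123],[8.5,0,0,0,0],[8.5,0,0,0,0]])

```text
time_s: 2.48
eef_pos: [559.1, 11.2, 242.1]
ee_rot: [-0.0, 0.002, 1.0, 0.0]
force: [-0.1, -0.1, 0.1]
grip_width: 0.994
```

```bash
python3 - <<'E'
from h import *
import pickle
s=ctrl.sense();i=ctrl.camera_info("wrist");im=ctrl.capture("wrist")
pickle.dump((i,im),open("w1.pkl","wb"))
print(s["time_s"],s["eef_pos"],s["ee_rot"],s["joints"])
cv2.imwrite("pics/w1.png",cv2.cvtColor(im,cv2.COLOR_RGB2BGR))
E
```

```text
2.4833 [559.10999785  11.23331463 242.06565345] [-2.61297777e-04  2.16391240e-03  9.99997623e-01  6.32236263e-05] [-1.89419565e-01  3.89090628e-01  1.39176488e+00  2.75512673e-05
  1.36127414e+00 -1.75589380e+00]
```

View pics/w1.png

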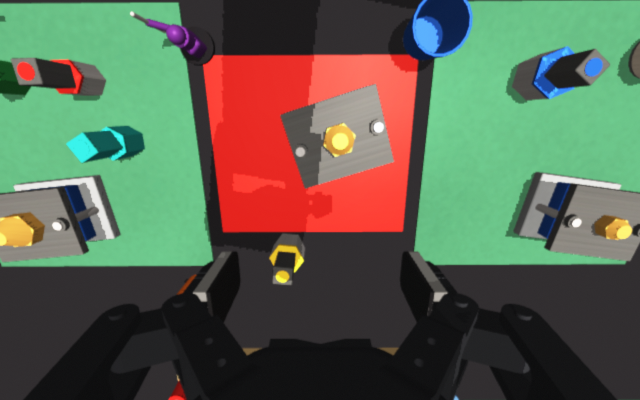

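Wrist view: press plate around (338,137), nut at (340,140), pins (300,152) and (377,127), yellow socket roof at (287,260) with its dot (283,276). Next I'll measure them.

```bash
python3 - <<'E'
from h import *
import pickle
i,im=pickle.load(open("w1.pkl","rb"))
hsv=cv2.cvtColor(im,cv2.COLOR_RGB2HSV)
R=lambda u,v,z:ray("wrist",u,v,z,i)
def win(m,x,y,w,h): 
    o=np.zeros_like(m);o[y-h:y+h,x-w:x+w]=m[y-h:y+h,x-w:x+w];return o
br=cv2.inRange(hsv,(12,110,90),(32,255,255))
for nm,(x,y) in dict(C=(340,140),L=(615,232)).items():
    m=win(br,x,y,24,24);c=max(cv2.findContours(m,0,1)[0],key=cv2.contourArea)
    P=np.array([R(*p[0],71)[:2] for p in c]);r=cv2.minAreaRect(P.astype(np.float32))
    hull=cv2.convexHull(P.astype(np.float32))[:,0]
    ws=[np.ptp(P@[np.cos(t),np.sin(t)]) for t in np.radians(range(0,180,5))]
    print(nm,P.mean(0).round(1),"minw",round(min(ws),1),5*np.argmin(ws),"max",round(max(ws),1),5*np.argmax(ws),"area",round(cv2.contourArea(hull),0), [round(w,1) for w in ws[::2]])
g=cv2.inRange(hsv,(0,0,150),(180,40,255))
pins=[]
for x,y in ((300,152),(377,127)):
    m=win(g,x,y,9,9);M=cv2.moments(m,True)
    if M["m00"]: 
        u,v=M["m10"]/M["m00"],M["m01"]/M["m00"];pins.append(R(u,v,71)[:2]);print("pin",u,v,pins[-1],M["m00"])
# bright round flat
m=win(cv2.inRange(hsv,(15,80,225),(35,255,255)),340,141,14,14);M=cv2.moments(m,True);print("flat",M["m00"],M["m10"]/M["m00"],M["m01"]/M["m00"],R(M["m10"]/M["m00"],M["m01"]/M["m00"],83))
ye=win(cv2.inRange(hsv,(22,120,90),(35,255,255)),287,262,30,30)
n,lab,st,ce=cv2.connectedComponentsWithStats(ye)
for k in range(1,n): 
    if st[k,4]>10: print("yel",st[k],ce[k],"z80",R(*ce[k],80),"z39",R(*ce[k],39))
a=cv2.resize(im[100:180,290:390],(400,320),interpolation=cv2.INTER_CUBIC);b=cv2.resize(im[225:305,240:340],(400,320),interpolation=cv2.INTER_CUBIC)
cv2.imwrite("pics/w1z.png",np.hstack([a,b])[...,::-1])
E
```

```text
C [507.8  30.3] minw 31.2 135 max 34.6 165 area 827.0 [np.float64(33.4), np.float64(32.4), np.float64(31.9), np.float64(33.2), np.float64(33.9), np.float64(34.0), np.float64(33.4), np.float64(32.1), np.float64(31.8), np.float64(33.0), np.float64(33.9), np.float64(34.1), np.float64(33.7), np.float64(32.3), np.float64(31.8), np.float64(33.4), np.float64(34.5), np.float64(34.4)]
L [611.8 353.7] minw 26.6 165 max 48.1 80 area 1015.0 [np.float64(30.5), np.float64(34.6), np.float64(38.9), np.float64(42.1), np.float64(44.2), np.float64(45.5), np.float64(46.4), np.float64(47.8), np.float64(48.1), np.float64(47.2), np.float64(44.9), np.float64(41.3), np.float64(38.1), np.float64(34.3), np.float64(31.8), np.float64(29.1), np.float64(26.6), np.float64(27.4)]
pin 299.8 151.5 [520.92911419 -10.89353735] 70.0
pin 377.1687242798354 126.69135802469135 [495.52254915  71.13839329] 243.0
flat 534.0 340.812734082397 137.91385767790263 [505.86781175  32.25664793  83.        ]
yel [269 244  35  29 375] [287.90666667 254.80266667] z80 [640.3033419  -27.52417406  80.        ] z39 [662.32512697 -32.92597417  39.        ]
yel [276 271  13  12 132] [282.12121212 276.15909091] z80 [669.00823366 -35.66127852  80.        ] z39 [695.02920663 -42.19674637  39.        ]
```

View pics/w1z.png

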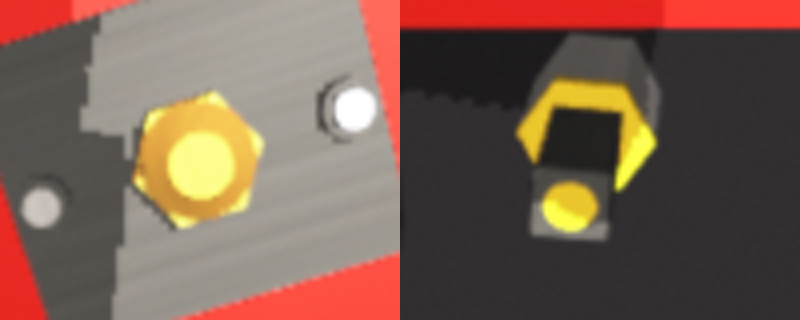

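The nut measures 31.2–31.8 across flats and 34.5 across corners, pixel blur included, so it is the 30 mm one and I'll try the yellow socket first. Nut axis is about (508, 30.2) and press yaw about 17°. Now moving over the yellow socket.

Emit:
apply_moves(commands=[[6,-2.2,-0.94,-0.6,0.075],[6,-2.2,-0.94,1.5,0],[6,-2.2,-0.94,2,0],[6,-2.2,-0.94,2,0],[6,-2.2,-0.94,2,0],[6,0,0,1.0,0],[6,0,0,0,0],[6,0,0,0,0]])

```text
time_s: 3.2
eef_pos: [665.7, -41.9, 163.4]
ee_rot: [-0.0, 0.038, 0.999, 0.0]
force: [0.1, 0.3, -0.4]
grip_width: 0.702
```

```bash
cat > cap.py <<'E'
import sys,pickle
from h import *
n=sys.argv[1];cam=sys.argv[2] if len(sys.argv)>2 else "wrist"
s=ctrl.sense();i=ctrl.camera_info(cam);im=ctrl.capture(cam)
pickle.dump((i,im),open(n+".pkl","wb"))
y=s["ee_rot"];w,a,b,c=y
Y=np.array([2*(a*b-w*c),1-2*(a*a+c*c)])
print(round(s["time_s"],2),"pos",s["eef_pos"].round(1),"y-yaw",np.degrees(np.arctan2(Y[1],Y[0])).round(2),"F",s["force"].round(1),"T",s["wrist_torque"].round(2),"w",s["grip_width"])
cv2.imwrite(f"pics/{n}.png",im[...,::-1])
E
python3 cap.py w2
```

```text
3.2 pos [665.7 -41.9 163.4] y-yaw 85.59 F [ 0.1  0.3 -0.4] T [0.   0.02 0.05] w 0.7024344800609419
```

View pics/w2.png

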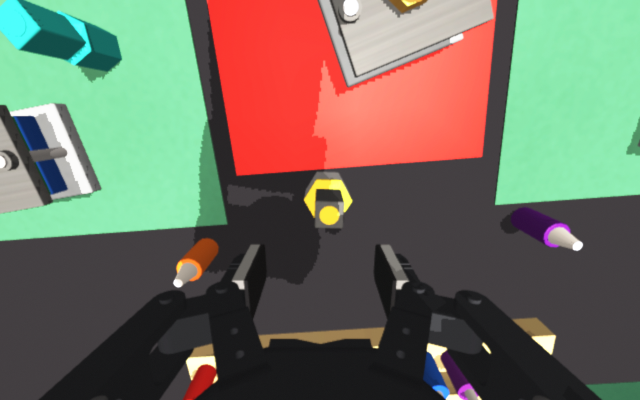

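Wrist view: socket straight ahead with its dot at (329,215) and roof at (328,198), aligned with the jaws. The orange bottle is at (197,260).

```bash
cat > dot.py <<'E'
import sys,pickle
from h import *
i,im=pickle.load(open(sys.argv[1]+".pkl","rb"));lo,hi=eval(sys.argv[2]);x,y,w=map(int,sys.argv[3:6])
hsv=cv2.cvtColor(im,cv2.COLOR_RGB2HSV);m=cv2.inRange(hsv,lo,hi);o=np.zeros_like(m);o[y-w:y+w,x-w:x+w]=m[y-w:y+w,x-w:x+w]
n,lab,st,ce=cv2.connectedComponentsWithStats(o)
for k in range(1,n):
    if st[k,4]>10: print(st[k],ce[k].round(1),"z80",ray("wrist",*ce[k],80,i).round(1),"z39",ray("wrist",*ce[k],39,i).round(1))
E
python3 dot.py w2 "((22,110,80),(35,255,255))" 328 200 35
python3 - <<'E'
from h import *;import pickle
i,im=pickle.load(open("w2.pkl","rb"))
print(ray("wrist",182,282,72,i),ray("wrist",205,245,40,i))
for c in ((306,200),(351,200)): print(ray("wrist",*c,39,i))
cv2.imwrite("pics/w2z.png",cv2.resize(im[160:240,280:380],(800,600),interpolation=cv2.INTER_CUBIC)[...,::-1])
E
```

```text
[304 179  49  39 713] [326.6 192.8] z80 [649.8 -35.8  80. ] z39 [661.4 -35.7  39. ]
[319 206  21  19 309] [328.8 215. ] z80 [668.9 -35.4  80. ] z39 [684.  -35.2  39. ]
[ 727.00449347 -175.18869236   72.        ] [ 706.08009546 -162.14640523   40.        ]
[666.96767125 -56.02804044  39.        ]
[670.35152305 -12.83610941  39.        ]
```

View pics/w2z.png

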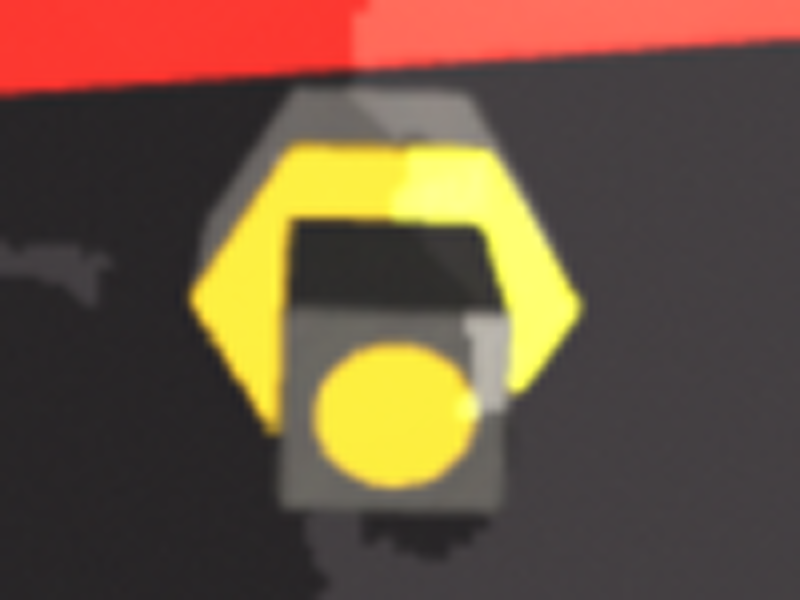

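Emit:
apply_moves(commands=[[6,-0.27,0.68,0,0.01],[6,0,0,2.5,0],[6,0,0,2.5,0],[6,0,0,2.5,0],[6,0,0,2,0],[6,0,0,1,0],[6,0,0,0,0],[6,0,0,0,0]], squeeze=40)

```text
time_s: 3.92
eef_pos: [669.9, -35.5, 59.7]
ee_rot: [0.001, 0.043, 0.999, -0.0]
force: [0.5, -0.2, 0.4]
grip_width: 0.702
```

```bash
python3 cap.py w3
```

```text
3.92 pos [669.9 -35.5  59.7] y-yaw 85.08 F [ 0.5 -0.2  0.4] T [-0.02 -0.03 -0.02] w 0.7022857925846568
```

View pics/w3.png

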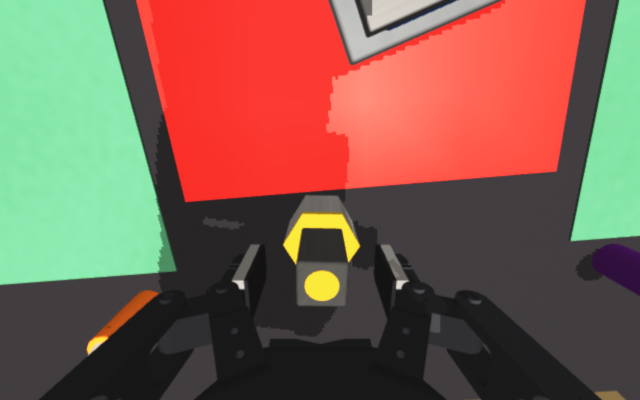

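The socket is centred between the fingers (dot at (322,286)). Closing.

Emit:
apply_moves(commands=[[4,0,0,0,0],[3,0,0,0,0],[2,0,0,0,0],[1.5,0,0,0,0],[1.5,0,0,0,0],[1.5,0,0,0,0],[1.5,0,0,0,0],[1.5,0,0,0,0]], squeeze=80)

```text
time_s: 4.63
eef_pos: [669.9, -35.9, 59.4]
ee_rot: [0.001, 0.043, 0.999, -0.0]
force: [0.9, 0.9, 6.4]
grip_width: 0.27
```

```bash
python3 cap.py w4
```

```text
4.63 pos [669.9 -35.9  59.4] y-yaw 85.09 F [0.9 0.9 6.4] T [0.01 0.14 0.01] w 0.2697059308903096
```

View pics/w4.png

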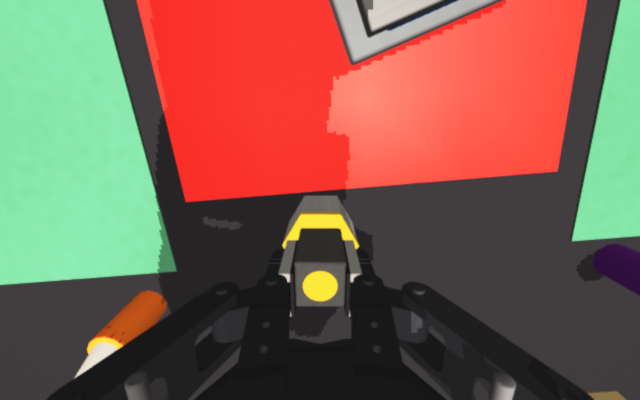

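```bash
python3 dot.py w4 "((22,110,80),(35,255,255))" 320 286 25
```

```text
[302 271  36  31 879] [319.7 285.7] z80 [668.9 -36.5  80. ] z39 [696.8 -39.   39. ]
```

Emit:
apply_moves(commands=[[1.5,0,0,-1,0],[1.5,0,0,-2,0],[1.5,0,0,-2.5,0],[1.5,0,0,-2.5,0],[1.5,0,0,-2.5,0],[1.5,0,0,0,0],[1.5,0,0,0,0]])

```text
time_s: 5.27
eef_pos: [669.5, -35.9, 164.3]
ee_rot: [0.001, 0.043, 0.999, -0.0]
force: [-0.3, 0.3, -2.7]
grip_width: 0.27
```

```bash
python3 cap.py w5
```

```text
5.27 pos [669.5 -35.9 164.3] y-yaw 85.08 F [-0.3  0.3 -2.7] T [-0.01  0.    0.03] w 0.26976784456312564
```

View pics/w5.png

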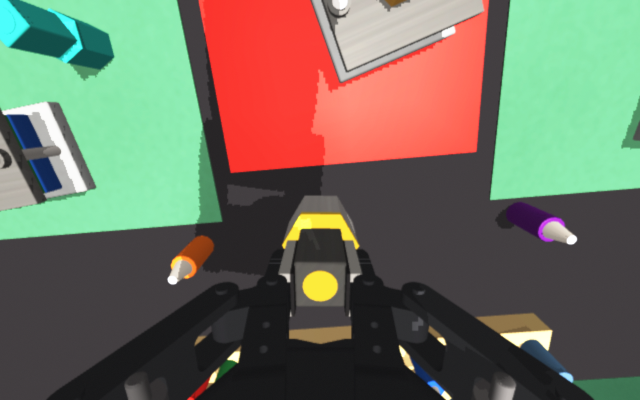

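Emit:
apply_moves(commands=[[1.5,2.07,0.654,0,0],[1.5,2.07,0.654,0,0],[1.5,2.07,0.654,0,0],[1.5,2.07,0.654,0,0],[1.5,2.07,0.654,0,0],[1.5,2.07,0.654,0,0],[1.5,2.07,0.654,0,0],[1.5,2.07,0.654,0,0],[1.5,0,0,0,0],[1.5,0,0,0,0]])

```text
time_s: 6.15
eef_pos: [507.9, 30.8, 162.3]
ee_rot: [-0.001, 0.043, 0.999, 0.0]
force: [-0.0, 0.3, -2.0]
grip_width: 0.268
```

Emit:
apply_moves(commands=[[1.5,0,0,0,-0.08],[1.5,0,0,0,-0.08],[1.5,0,0,0,-0.08],[1.5,0,0,0,-0.08],[1.5,0,0,0,-0.066],[1.5,0,0,0,0],[1.5,0,0,0,0]])

```text
time_s: 6.73
eef_pos: [509.1, 30.2, 162.6]
ee_rot: [-0.001, -0.148, 0.989, 0.0]
force: [-0.3, 0.3, -2.0]
grip_width: 0.268
```

```bash
python3 cap.py w6;python3 dot.py w6 "((22,110,80),(35,255,255))" 320 286 25
```

```text
6.73 pos [509.1  30.2 162.6] y-yaw 107.06 F [-0.3  0.3 -2. ] T [-0.01  0.04 -0.07] w 0.2679428943839117
[302 271  36  31 876] [319.6 285.7] z80 [575.3  49.8  80. ] z39 [602.   57.9  39. ]
```

View pics/w6.png

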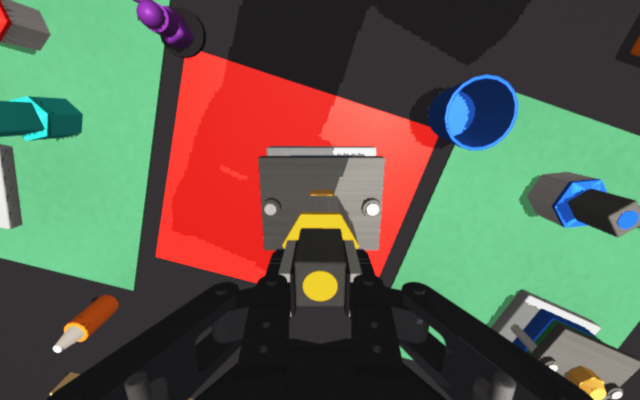

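```bash
python3 - <<'E'
from h import *;import pickle
i,im=pickle.load(open("w6.pkl","rb"))
hsv=cv2.cvtColor(im,cv2.COLOR_RGB2HSV);g=cv2.inRange(hsv,(0,0,135),(180,45,255))
P=[]
for x,y in ((270,208),(372,208)):
    o=np.zeros_like(g);o[y-9:y+10,x-9:x+10]=g[y-9:y+10,x-9:x+10]
    n,l,s,c=cv2.connectedComponentsWithStats(o);k=1+np.argmax(s[1:,4]);print(s[k],c[k]);P.append(ray("wrist",*c[k],71,i)[:2])
print(P,(P[0]+P[1])/2,"press y dir",np.degrees(np.arctan2(*(P[1]-P[0])[::-1])))
print("dot",ray("wrist",319.6,285.7,162.6+20.6,i))
E
```

```text
[264 204  12  11 110] [269.67272727 209.09090909]
[363 199  19  19 278] [372.17266187 208.92805755]
[array([521.65820063, -10.90536862]), array([496.12191831,  72.18271409])] [508.89005947  30.63867274] press y dir 107.08428150972591
dot [508.22632709  29.41904977 183.2       ]
```

Emit:
apply_moves(commands=[[1.5,0,0,1,0],[1.5,0,0,1,0],[1.5,0,0,0.4,0],[1.5,0,0,0,0],[1.5,0,0,0,0]])

```text
time_s: 7.2
eef_pos: [508.7, 30.5, 138.9]
ee_rot: [-0.0, -0.149, 0.989, 0.0]
force: [-0.0, 0.0, -2.3]
grip_width: 0.269
```

Emit:
apply_moves(commands=[[1.5,0,0,0.3,0],[1.5,0,0,0.3,0],[1.5,0,0,0,0],[1.5,0,0,0,0]])

```text
time_s: 7.53
eef_pos: [508.8, 30.5, 133.2]
ee_rot: [-0.0, -0.15, 0.989, 0.0]
force: [0.6, 0.6, -2.6]
grip_width: 0.268
```

Emit:
apply_moves(commands=[[1.5,0,0,0.3,0],[1.5,0,0,0.3,0],[1.5,0,0,0.2,0],[1.5,0,0,0,0],[1.5,0,0,0,0]])

```text
time_s: 7.95
eef_pos: [508.8, 30.5, 125.1]
ee_rot: [-0.0, -0.15, 0.989, 0.0]
force: [0.6, 1.4, -3.5]
grip_width: 0.27
```

Emit:
apply_moves(commands=[[1.5,0,0,0.1,0],[1.5,0,0,0.1,0],[1.5,0,0,0,0],[1.5,0,0,0,0]])

```text
time_s: 8.28
eef_pos: [509.0, 30.5, 124.3]
ee_rot: [0.0, -0.15, 0.989, -0.0]
force: [-3.0, 1.7, 8.0]
grip_width: 0.271
```

The socket is down on the plate: TCP at 124.3, and the 59.3 offset puts its underside at 65.0. Now turning clockwise in small steps while watching for the torque to rise.

Emit:
apply_moves(commands=[[1.5,0,0,0,0.03],[1.5,0,0,0,0.03],[1.5,0,0,0,0]], squeeze=100)

```text
time_s: 8.53
eef_pos: [509.5, 30.5, 124.4]
ee_rot: [0.001, -0.119, 0.993, -0.0]
force: [0.2, 2.1, 6.6]
grip_width: 0.265
```

```bash
cat > st.py <<'E'
from rig import ctrl
import numpy as np
s=ctrl.sense();w,a,b,c=s["ee_rot"]
print(round(s["time_s"],2),s["eef_pos"].round(1),"yaw",np.degrees(np.arctan2(1-2*(a*a+c*c),2*(a*b-w*c))).round(2),"F",s["force"].round(1),"T",s["wrist_torque"].round(3),s["grip_width"].round(3))
E
python3 st.py
```

```text
Traceback (most recent call last):
  File "st.py", line 4, in <module>
    print(round(s["time_s"],2),s["eef_pos"].round(1),"yaw",np.degrees(np.arctan2(1-2*(a*a+c*c),2*(a*b-w*c))).round(2),"F",s["force"].round(1),"T",s["wrist_torque"].round(3),s["grip_width"].round(3))
                                                                                                                                                                             ^^^^^^^^^^^^^^^^^^^^^
AttributeError: 'float' object has no attribute 'round'
```

Emit:
apply_moves(commands=[[1.5,0,0,0,0.03],[1.5,0,0,0,0.03],[1.5,0,0,0,0]])

```text
time_s: 8.78
eef_pos: [509.4, 30.8, 124.4]
ee_rot: [0.001, -0.089, 0.996, 0.0]
force: [0.6, 2.7, 7.1]
grip_width: 0.264
```

```bash
python3 st.py
```

```text
Traceback (most recent call last):
  File "st.py", line 4, in <module>
    print(round(s["time_s"],2),s["eef_pos"].round(1),"yaw",np.degrees(np.arctan2(1-2*(a*a+c*c),2*(a*b-w*c))).round(2),"F",s["force"].round(1),"T",s["wrist_torque"].round(3),s["grip_width"].round(3))
                                                                                                                                                                             ^^^^^^^^^^^^^^^^^^^^^
AttributeError: 'float' object has no attribute 'round'
```

Emit:
apply_moves(commands=[[1.5,0,0,0,0.03],[1.5,0,0,0,0.03],[1.5,0,0,0,0]])

```text
time_s: 9.03
eef_pos: [509.5, 30.9, 124.4]
ee_rot: [0.001, -0.06, 0.998, 0.0]
force: [-0.4, 3.1, 6.5]
grip_width: 0.267
```

```bash
python3 st.py
```

```text
Traceback (most recent call last):
  File "st.py", line 4, in <module>
    print(round(s["time_s"],2),s["eef_pos"].round(1),"yaw",np.degrees(np.arctan2(1-2*(a*a+c*c),2*(a*b-w*c))).round(2),"F",s["force"].round(1),"T",s["wrist_torque"].round(3),s["grip_width"].round(3))
                                                                                                                                                                             ^^^^^^^^^^^^^^^^^^^^^
AttributeError: 'float' object has no attribute 'round'
```

```bash
sed -i 's/s\["grip_width"\].round(3)/round(s["grip_width"],3)/' st.py; python3 st.py
```

```text
9.03 [509.5  30.9 124.4] yaw 96.83 F [-0.4  3.1  6.5] T [0.634 0.039 0.113] 0.267
```

Emit:
apply_moves(commands=[[1.5,0,0,0,0.05],[1.5,0,0,0,0.05],[1.5,0,0,0,0]])

```text
time_s: 9.28
eef_pos: [509.4, 30.8, 124.4]
ee_rot: [0.001, -0.009, 1.0, 0.0]
force: [-0.8, 3.2, 6.1]
grip_width: 0.265
```

```bash
python3 st.py
```

```text
9.28 [509.4  30.8 124.4] yaw 91.03 F [-0.8  3.2  6.1] T [0.573 0.07  0.029] 0.265
```

Emit:
apply_moves(commands=[[1.5,0,0,0,0.05],[1.5,0,0,0,0.05],[1.5,0,0,0,0]])

```text
time_s: 9.53
eef_pos: [509.4, 30.7, 124.4]
ee_rot: [0.001, 0.041, 0.999, 0.0]
force: [-0.6, 3.1, 6.4]
grip_width: 0.264
```

```bash
python3 st.py
```

```text
9.53 [509.4  30.7 124.4] yaw 85.31 F [-0.6  3.1  6.4] T [0.505 0.101 0.051] 0.264
```

Emit:
apply_moves(commands=[[1.5,0,0,0,0.05],[1.5,0,0,0,0.05]])

```text
time_s: 9.7
eef_pos: [509.4, 30.7, 124.4]
ee_rot: [0.001, 0.09, 0.996, 0.0]
force: [-0.6, 2.3, 6.5]
grip_width: 0.263
```

```bash
python3 st.py
```

```text
9.7 [509.4  30.7 124.4] yaw 79.62 F [-0.6  2.3  6.5] T [0.291 0.172 0.243] 0.263
```

Emit:
apply_moves(commands=[[1.5,0,0,0,0.05],[1.5,0,0,0,0.05]])

```text
time_s: 9.87
eef_pos: [509.3, 30.6, 124.4]
ee_rot: [0.001, 0.14, 0.99, 0.0]
force: [-0.5, 1.7, 6.1]
grip_width: 0.264
```

```bash
python3 st.py; python3 cap.py w7
```

```text
9.87 [509.3  30.6 124.4] yaw 73.87 F [-0.5  1.7  6.1] T [0.309 0.203 0.365] 0.264
9.87 pos [509.3  30.6 124.4] y-yaw 73.87 F [-0.5  1.7  6.1] T [0.31 0.2  0.36] w 0.2636377124982786
```

View pics/w7.png

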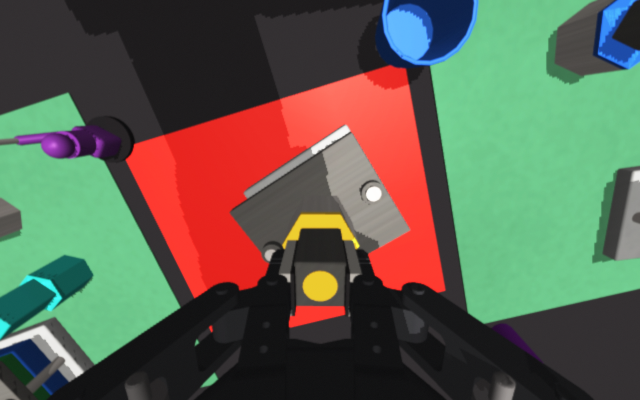

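Torque while turning is 0.24–0.36 N·m, so the socket is driving the nut. Continuing to about 52° of socket turn, which is 45° plus the half play.

Emit:
apply_moves(commands=[[1.5,0,0,0,0.06],[1.5,0,0,0,0.06],[1.5,0,0,0,0.06]])

```text
time_s: 10.17
eef_pos: [509.3, 30.5, 124.4]
ee_rot: [0.001, 0.229, 0.973, -0.0]
force: [-1.4, 0.7, 6.6]
grip_width: 0.265
```

```bash
python3 st.py
```

```text
10.17 [509.3  30.5 124.4] yaw 63.54 F [-1.4  0.7  6.6] T [0.179 0.361 0.283] 0.265
```

Emit:
apply_moves(commands=[[1.5,0,0,0,0.05],[1.5,0,0,0,0.05],[1.5,0,0,0,0.05]])

```text
time_s: 10.42
eef_pos: [509.2, 30.4, 124.4]
ee_rot: [0.001, 0.301, 0.954, -0.0]
force: [-1.1, 0.9, 7.3]
grip_width: 0.261
```

```bash
python3 st.py
```

```text
10.42 [509.2  30.4 124.4] yaw 54.97 F [-1.1  0.9  7.3] T [0.061 0.465 0.277] 0.261
```

Now I'll check the nut angle: back off into the play, lift, move aside and look.

Emit:
apply_moves(commands=[[1.5,0,0,0,-0.05],[1.5,0,0,0,-0.06],[1.5,0,0,-1,0],[1.5,0,0,-1.2,0],[1.5,0,0,-2,0],[1.5,0,0,0,0],[1.5,-2,0,0,0],[1.5,-2.5,0,0,0],[1.5,-2.5,0,0,0],[1.5,0,0,0,0],[1.5,0,0,0,0]])

```text
time_s: 11.33
eef_pos: [570.3, -3.6, 164.3]
ee_rot: [-0.001, 0.248, 0.969, -0.0]
force: [1.0, 0.6, -2.2]
grip_width: 0.265
```

```bash
python3 cap.py w8; python3 - <<'E'
import cv2
im=cv2.imread("pics/w8.png");cv2.imwrite("pics/w8z.png",cv2.resize(im[100:250,220:420],(800,600),interpolation=cv2.INTER_CUBIC))
E
```

```text
11.33 pos [570.3  -3.6 164.3] y-yaw 61.26 F [ 1.   0.6 -2.2] T [-0.01  0.01 -0.  ] w 0.2654769231465367
```

View pics/w8z.png

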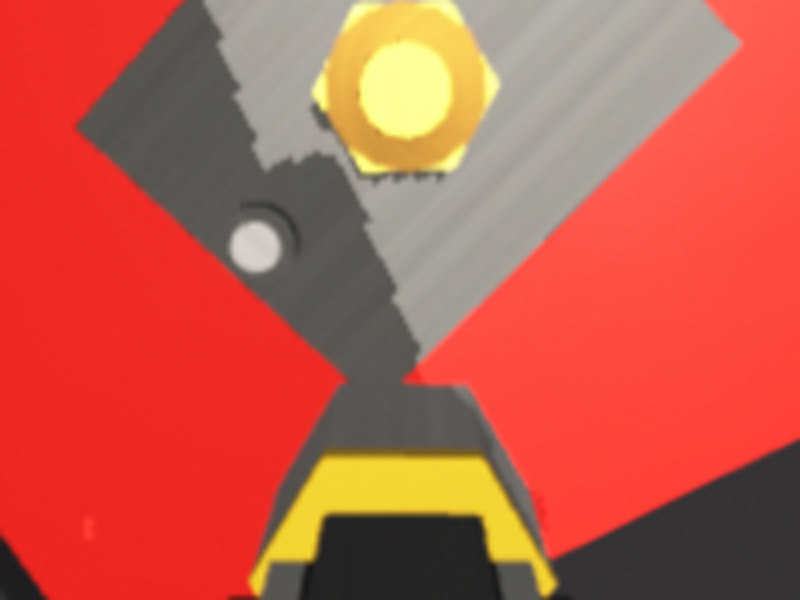

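The nut is in full view with its flats nearly level. I'll measure its angle.

```bash
python3 - <<'E'
from h import *;import pickle
def ang(name,cx,cy,thr=24):
    i,im=pickle.load(open(name+".pkl","rb"));hsv=cv2.cvtColor(im,cv2.COLOR_RGB2HSV)
    m=cv2.inRange(hsv,(12,110,90),(35,255,255));o=np.zeros_like(m);o[cy-thr:cy+thr,cx-thr:cx+thr]=m[cy-thr:cy+thr,cx-thr:cx+thr]
    n,l,s,c=cv2.connectedComponentsWithStats(o);k=1+np.argmax(s[1:,4]);o=(l==k).astype(np.uint8)
    c=max(cv2.findContours(o,0,1)[0],key=cv2.contourArea)[:,0]
    P=np.array([ray("wrist",*p,73,i)[:2] for p in c]);h=cv2.convexHull(P.astype(np.float32))[:,0]
    mid=(h.max(0)+h.min(0))/2; T=np.radians(np.arange(0,180,.5))
    w=np.array([np.ptp(h@[np.cos(t),np.sin(t)]) for t in T])
    ph=np.angle(np.sum(w*np.exp(1j*6*T)))/6  # max-width (corner) dir
    print(name,"centre",mid.round(1),"corner dir mod60",np.degrees(ph)%60,"w",w.min().round(1),w.max().round(1))
ang("w1",340,140); ang("w8",321,122,26)
E
```

```text
w1 centre [508.1  30.5] corner dir mod60 46.434438699542596 w 30.9 34.3
w8 centre [508.8  30.3] corner dir mod60 2.165881710681218 w 31.0 33.8
```

The nut has turned 44.3° (46.4° → 2.2°), and its size is confirmed at 30 mm. Putting the socket back down over it.

Emit:
apply_moves(commands=[[1.5,2.5,0,0,0],[1.5,2.5,0,0,0],[1.5,2.0,0.04,0,0],[1.5,0,0,0,-0.02],[1.5,0,0,0,0],[1.5,0,0,1.3,0],[1.5,0,0,1,0],[1.5,0,0,0.4,0],[1.5,0,0,0.4,0],[1.5,0,0,0,0]])

```text
time_s: 12.22
eef_pos: [508.8, 30.7, 133.5]
ee_rot: [-0.001, 0.238, 0.971, -0.0]
force: [-0.3, -0.0, -2.1]
grip_width: 0.265
```

Emit:
apply_moves(commands=[[1.5,0,0,0.3,0],[1.5,0,0,0.3,0],[1.5,0,0,0.2,0],[1.5,0,0,0,0],[1.5,0,0,0,0]])

```text
time_s: 12.63
eef_pos: [509.0, 30.8, 126.3]
ee_rot: [0.0, 0.238, 0.971, -0.0]
force: [-0.2, -0.0, -1.2]
grip_width: 0.272
```

```bash
python3 st.py
```

```text
12.63 [509.   30.8 126.3] yaw 62.51 F [-0.2 -0.  -1.2] T [-0.019  0.015  0.001] 0.272
```

Emit:
apply_moves(commands=[[1.5,0,0,0.15,0],[1.5,0,0,0.1,0],[1.5,0,0,0.05,0],[1.5,0,0,0,0],[1.5,0,0,0,0]])

```text
time_s: 13.05
eef_pos: [509.4, 30.8, 124.4]
ee_rot: [0.001, 0.238, 0.971, 0.0]
force: [-2.7, 0.4, 7.4]
grip_width: 0.268
```

```bash
python3 st.py; python3 cap.py w9; python3 cap.py s9 scene
```

```text
13.05 [509.4  30.8 124.4] yaw 62.52 F [-2.7  0.4  7.4] T [ 0.04   0.607 -0.035] 0.268
13.05 pos [509.4  30.8 124.4] y-yaw 62.52 F [-2.7  0.4  7.4] T [ 0.04  0.61 -0.04] w 0.2684191905328538
13.1 pos [509.4  30.8 124.4] y-yaw 62.52 F [-2.8  0.3  7.4] T [ 0.03  0.58 -0.06] w 0.2651279949951991
```

View pics/w9.png

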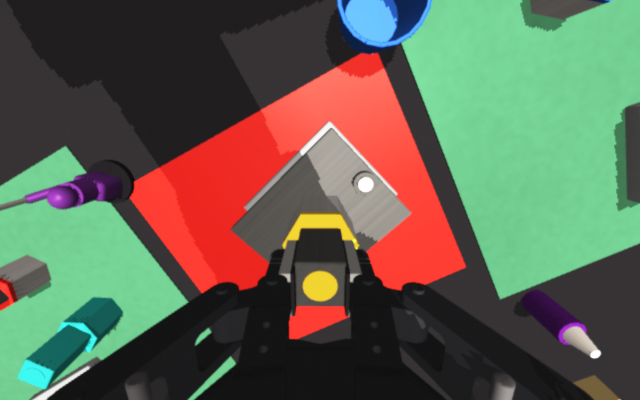

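View pics/s9.png

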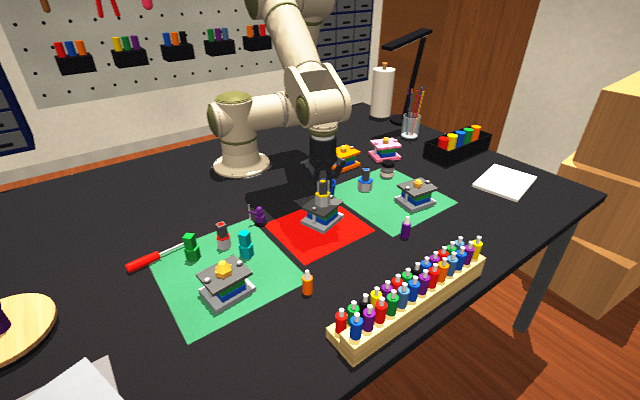

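The socket is fully down (TCP 124.4, underside at 65) and upright in the grip. The scene view shows the red and blue sockets still standing where they started and nothing else moved.

```bash
python3 -c "
from rig import ctrl
print(ctrl.finish_job())"; python3 st.py
```

```text
the job is handed in; nothing more can be done
None
the job is handed in; nothing more can be done
```

I tightened the nut on the red-mat press with the yellow 30 mm socket, turning it about 44° clockwise (an eighth of a turn is 45°), and handed the job in at about 13 s.

- **Choice of socket:** The wrist image showed the nut about 31 mm across flats, so I tried the 30 mm socket first. It went right down to the plate and turned the nut against 0.24–0.37 N·m, so I left the other two sockets standing where they were.
- **Turn of the nut:** I lifted the socket once to look. The nut's corner direction had gone from 46.4° to 2.2°, a turn of 44.3°. I then set the socket back over it.
- **Final state:** The socket is gripped, upright and fully down (underside at about 65 mm, pressing with about 7 N). The last scene picture shows nothing else out of place by eye.
- **Checks that were unclear:** Some torque readings taken with the arm at rest early in the turn were low (0.03–0.11 N·m) and did not show the nut being driven. The readings while turning and the look at the nut settled it.
- **Checks that failed:** My first three torque readings were lost to a script error. The state read after handing in was refused, so there is no check from after that point.

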